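# Turn the brush-washing pan over to drain

## Robot

A 7-joint arm with a two-finger parallel gripper is mounted at the origin on the work surface. World frame = base frame: x ahead of the robot, y to its left, z up, the work surface at z = 0. Lengths are in m, angles in rad, forces in N, time in s.
With the tool pointing down it reaches from about 0.4 to 0.85 m from the base axis. Payload 10.4 kg.
Tool frame: the origin (TCP) lies at the very end of the fingers, on their centre line; the grasp point (between the pads) lies 19 mm behind it; x points along the fingers, y is the direction in which the jaws open and shut, and the axes are right-handed (so a half turn about x gives the same grasp; the last joint's range is limited). The gripper opens to 87 mm and grips with 3 to 60 N. Pads are 19 mm wide; open, the fingers measure 117 mm over their backs; the gripper's body (75 mm by 190 mm) begins 51 mm behind the grasp point.
Start: joints at [1.151, 0.332, -0.065, 1.46, 0.022, 1.35, -0.088], TCP at [0.242, -0.576, 0.223] pointing down, gripper open.
Joint ranges: [-2.6, 2.6], [-0.5, 2.12], [-1.47, 1.34], [0.16, 2.42], [-1.27, 4.41], [0.06, 2.06], [-2.6, 2.6]. Speed limits (rad/s): [2.22, 2.22, 2.79, 2.79, 3.14, 3.14, 3.14].

## Interface

Orientations are given as a unit quaternion [w, x, y, z].
In Python, from plant import sensors, get_image, robot gives the robot as it stands.
- The arm moves only by the shell command python3 -m inch 'ROWS'. ROWS is JSON, a list of rows, each a list of 3 entries, a list of its own where there are three numbers: the shift along the tool's x, y, z in cm, then the turn, a rotation vector about the tool's x, y, z in rad, then the finger opening in cm, from 0 to 8.7. A call has 1 to 12 rows; each row is the pose to reach, as a shift and turn from the pose measured when the call began, along the tool's axes at that moment; what a row does not reach only later rows make up. A row lasts 1/8 s, in which the tool goes at most 62.5 mm and 10.7 degrees, less where a joint would pass 70% of its speed; a pose out of reach is approached as far as the arm can. A call with a gripper value outside its range is refused whole. The fingers move at their own pace and stop on an object; the grip force is fixed at half the most. Time passes only in rows, so rows that repeat a pose let the fingers close. It gives the time, the measured TCP pose, the force and the opening at its end, in the units of the state.
- sensors.sense(): the state, without advancing time (a new reading comes with each control period).
- get_image(name): name is "side" or "top" or "wrist"; returns a dict with "image" (480x640x3 uint8, red, green, blue), "depth" (480x640 float32, m along the optical axis (not along the pixel's ray), 0 where there is no reading), "intrinsics" (3x3 intrinsics, pixels), "position" and "attitude" of the camera in the world; the wrist camera has in their place "T_tool_cam" (4x4, takes a point from camera to tool coordinates, whose origin is the TCP and whose axes are the tool frame's). Camera axes: x right, y up, looking along -z (the intrinsics and any distortion apply to the point x, -y, -z); pixel columns grow to the right and rows downward; lengths in m; the calibration is good to about 2 mm. A picture is of the moment at which its call begins: read the wrist's pose just before it.
- robot.job_done(): hands the job in, once; it reports no verdict.
The state is a dict: "t": time; "qpos": joint angles; "dq": joint speeds; "tau": joint torques, N m; "ee_pos": TCP position; "ee_rot": TCP orientation; "ft_force": force on the tool from outside, world axes, zero at the start; "ft_torque": the same for the moment, N m; "grip_width": finger opening in m.
Only numpy, scipy, OpenCV 4.12 (cv2) and the standard library are available. Lean on these libraries where they do the work, as an engineer would, in place of code of your own. Each camera call takes 0.05 s, during which the arm holds its last target.

## Task

Turn the shallow washing pan upside down on the ribbed rubber draining mat, so that it lies flat on its mouth with its whole rim on the mat (the handle may stick out over the edge). Lay it over rather than dropping it, let go of it, and leave the deep pot where it stands.

Things in the scene. Friction and masses are not known exactly. Their poses are not given: they have to be found in the camera images.
- pan: The shallow washing pan: round open steel pan, loose, 0.25-0.4 kg, mouth-up, handle roughly towards the robot. Rim 124 mm and base 116 mm across, 50 mm high, wall 3 mm. Origin: centre of its underside; z towards the mouth (points down when turned over: the origin is then 50 mm above what it lies on); handle on its -x side. Its rim hardly slides on the mat.
- pan_handle (a point): Middle of the pan's handle bar, at (-102, 0, 25) mm in the pan, same axes: round steel bar of 8 mm along y, 52 mm free between its two side arms, 36 mm gap to the wall. Pinched from above across the bar (closing along the pan's x) in a light grip (5-10 N), the lifted pan swings on it and hangs on edge, mouth away from the handle's first side; in a firm grip (45 N) it stays stiff.
- pot: The deep pot, to be left alone: same steel, same kind of handle on its -x side (bar's middle at (-85, 0, 60) mm), but narrower and taller: 90 mm across, 95 mm high, mouth-up. Origin: centre of its underside, z up. Pan and pot stand left and right of the mat, either way round.
- mat: The draining mat: square dark rubber mat with thin grey ribs along its x, 220 by 220 mm, 4 mm thick, fixed to the bench near the middle. Origin: centre of its underside, z up.
There are look-alikes about, which are no part of the job. What is shaped like the pan but orange or purple is not meant.

How it is judged:
By the outcome, as a careful person would: the job done as asked, in the order asked, and still so for the second after the job is handed in, with the robot touching nothing.
It also fails if it takes over 53 s, if anything falls off the work surface, if the arm or the gripper's body presses on something with over 40 N, if the wrist force passes 120 N, or if a joint passes its speed limit or range.

## Working session

There is one attempt and no reset: what is moved stays moved. The work goes in short steps, Python scripts to look and compute and a shell command to move; the robot and the scene stay as the last step left them, time stands still between calls to the robot, and variables do not carry over. Pictures are saved under pics/ and viewed, and the job is handed in when it is done.

```bash
ls; mkdir -p pics; python3 - <<'E'
from plant import sensors,get_image
import cv2,numpy as np
s=sensors.sense();print(s)
for n in["top","side"]:
    d=get_image(n);cv2.imwrite(f"pics/{n}0.png",d["image"][:,:,::-1]);np.savez(f"{n}0.npz",**d)
    print(n,d["intrinsics"],d["position"],d["attitude"],d.keys())
E
```

```text
pics
{'t': 0.0, 'qpos': array([ 1.15139914,  0.33285822, -0.06470292,  1.46093444,  0.02158818,
        1.34986652, -0.08849551]), 'dq': array([-1.31439991e-04, -1.96864035e-04, -1.46181049e-04, -6.27108219e-05,
        3.64558953e-05, -1.88482558e-03,  3.39437996e-04]), 'tau': array([-1.25103801e-03, -6.23261118e+01,  2.41674646e-02, -3.89893878e+01,
       -6.14076946e-02,  3.99526872e-02,  1.55148332e-04]), 'ee_pos': array([ 0.24139803, -0.57609484,  0.22176574]), 'ee_rot': array([-0.13890765, -0.69312101, -0.13985088,  0.69334671]), 'ft_force': array([0.21792526, 1.03440999, 0.40509181]), 'ft_torque': array([-0.01208297,  0.00140489,  0.02430735]), 'grip_width': 0.08700650792025989}
top [[569.81948129   0.         316.83384551]
 [  0.         569.81948129 235.67283099]
 [  0.           0.           1.        ]] [3.59638326e-01 6.74712042e-04 1.21482869e+00] [-0.69709561 -0.05295756  0.04970257  0.71329017] dict_keys(['image', 'depth', 'intrinsics', 'position', 'attitude'])
side [[531.92267288   0.         324.55612369]
 [  0.         531.92267288 242.39107581]
 [  0.           0.           1.        ]] [0.15457307 0.67349965 0.64703292] [-0.21362079 -0.10709358  0.41420494  0.87825474] dict_keys(['image', 'depth', 'intrinsics', 'position', 'attitude'])
```

View pics/top0.png

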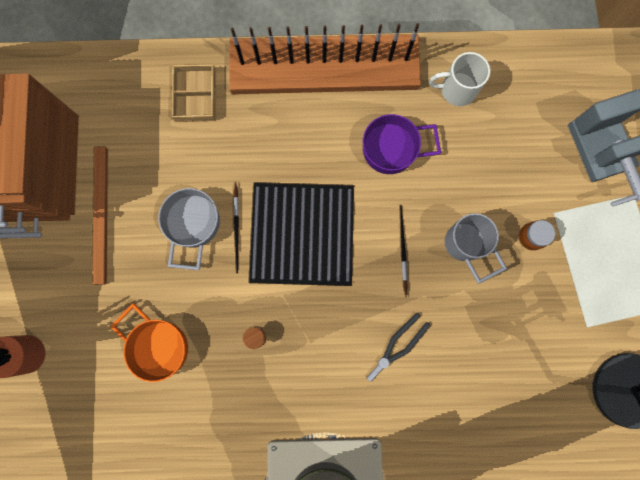

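View pics/side0.png

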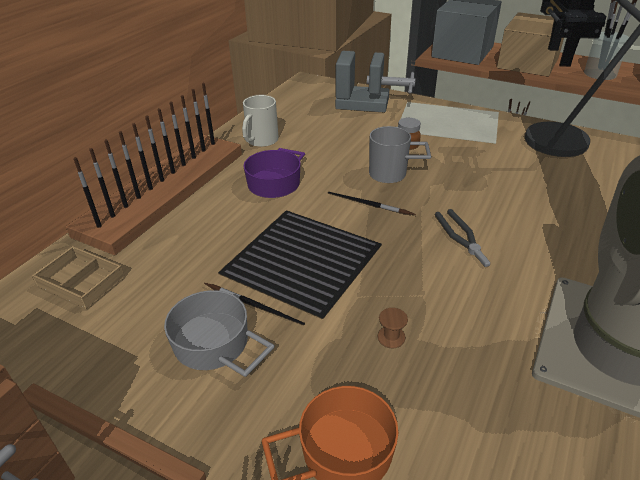

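The top view shows the steel pan left of the mat at px (189,218), with its handle bar at about (184,266). The mat is centred at (302,234) and the pot is at right (474,238). The orange and purple look-alikes are at (155,350) and (391,144).

```bash
cat > h.py <<'E'
import numpy as np,cv2
from scipy.spatial.transform import Rotation as R
def Rq(q): return R.from_quat([q[1],q[2],q[3],q[0]]).as_matrix()
def cloud(d):
    K=d["intrinsics"];z=d["depth"];v,u=np.mgrid[0:480,0:640]
    p=np.stack([(u-K[0,2])/K[0,0]*z,-(v-K[1,2])/K[1,1]*z,-z],-1)
    return p@Rq(d["attitude"]).T+d["position"]
def circ(xy):
    A=np.c_[2*xy,np.ones(len(xy))];b=(xy**2).sum(1);s=np.linalg.lstsq(A,b,rcond=None)[0]
    return s[:2],np.sqrt(s[2]+s[0]**2+s[1]**2)
E
python3 - <<'E'
from h import *
for n in["top","side"]:
    d=np.load(n+"0.npz");P=cloud(d)
    Q=P.reshape(-1,3)
    tb=Q[(abs(Q[:,0]-.5)<.25)&(abs(Q[:,1])<.3)&(abs(Q[:,2])<.02)]
    print(n,"table z",np.median(tb[:,2]))
    im=d["image"].reshape(-1,3).astype(int)
    grey=(im.max(1)-im.min(1)<25)
    m=grey&(Q[:,0]>.35)&(Q[:,0]<.75)&(Q[:,1]>.15)&(Q[:,1]<.42)&(Q[:,2]>.008)
    pan=Q[m];rim=pan[pan[:,2]>.045]
    # rim excluding handle
    c,r=circ(rim[:,:2]);print("rim",c,r,len(rim),pan[:,2].max())
    h=pan[np.linalg.norm(pan[:,:2]-c,axis=1)>.070]
    print("handle pts",len(h),h.mean(0),h[:,2].min(),h[:,2].max())
    dist=np.linalg.norm(h[:,:2]-c,axis=1); b=h[dist>.094]; print("bar",len(b),b.mean(0),np.linalg.norm(b.mean(0)[:2]-c),
      "dir",np.degrees(np.arctan2(*(c-h.mean(0)[:2])[::-1])), np.degrees(np.arctan2(*(c-b.mean(0)[:2])[::-1])))
    m=(im.max(1)<70)&(abs(Q[:,0]-.52)<.15)&(abs(Q[:,1]-.03)<.13)&(Q[:,2]<.02)&(Q[:,2]>-.005)
    rc=cv2.minAreaRect((Q[m,:2]*1000).astype(np.float32));print("mat",rc,np.median(Q[m,2]))
    m=grey&(Q[:,0]>.4)&(Q[:,0]<.65)&(Q[:,1]<-.2)&(Q[:,1]>-.43)&(Q[:,2]>.088)
    print("pot",circ(Q[m][:,:2]),m.sum())
d=np.load("top0.npz");P=cloud(d)
for u,v in[(184,266),(168,264),(202,266),(250,182),(354,186),(352,285),(249,283)]:print(u,v,P[v,u])
cv2.imwrite("pics/crop0.png",cv2.resize(d["image"][170:300,130:380,::-1],None,fx=3,fy=3,interpolation=cv2.INTER_CUBIC))
E
```

```text
top table z 0.0010849271112637338
rim [0.57631938 0.27187232] 0.05977772800869647 288 0.0552661399773986
handle pts 373 [0.51929435 0.24317837 0.02168889] 0.008072999008417847 0.035901340027470585
bar 257 [0.51855887 0.23826854 0.02071346] 0.06682432408255384 dir 26.710702314074503 30.18989876380942
mat ((543.320068359375, 36.28325653076172), (219.08985900878906, 218.14370727539062), 86.89724731445312) 0.00435448819426576
pot (array([ 0.51737284, -0.3092454 ]), np.float64(0.04302308695423199)) 279
side table z -0.0004528158905260371
rim [0.57506856 0.27357526] 0.060086549395333255 629 0.05156276278897931
handle pts 573 [0.50209916 0.26773197 0.02354857] 0.008006962966439546 0.031052915531155523
bar 386 [0.49935174 0.26489251 0.02294609] 0.07621304485119386 dir 4.578398392100231 6.541764080510074
mat ((542.291748046875, 38.59368896484375), (223.43817138671875, 222.6506805419922), 86.976318359375) 0.002972616225063507
pot (array([ 0.51642587, -0.3081522 ]), np.float64(0.04324914130256891)) 268
184 266 [0.47534412 0.28234957 0.03250896]
168 264 [0.48088922 0.31734076 0.02673638]
202 266 [0.47751389 0.25125728 0.00124414]
250 182 [0.65890775 0.14741669 0.00226757]
354 186 [ 0.64433595 -0.0790515   0.00311115]
352 285 [ 4.29705249e-01 -6.81082943e-02  2.10667327e-04]
249 283 [ 0.43909988  0.15125684 -0.0017506 ]
```

View pics/crop0.png

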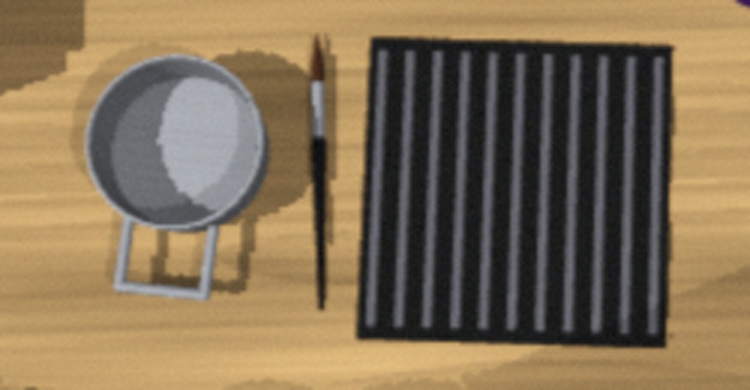

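```bash
cat >> h.py <<'E'
def ray(d,u,v,z):
    K=d["intrinsics"];r=Rq(d["attitude"])@np.array([(u-K[0,2])/K[0,0],-(v-K[1,2])/K[1,1],-1]);p=d["position"]
    return p+r*(z-p[2])/r[2]
E
python3 - <<'E'
from h import *
d=np.load("top0.npz")
a=ray(d,130+120/3,170+289/3,.027);b=ray(d,130+207/3,170+296/3,.027)
print("bar",a,b,np.linalg.norm(a-b),(a+b)/2)
n=a-b;print("pan yaw from bar (x axis)",np.degrees(np.arctan2(-n[0],n[1])))
# rim centre: left/right/top/bottom in crop
for u,v in[(86,143),(266,143),(176,57),(176,229)]:print(ray(d,130+u/3,170+v/3,.05))
d2=np.load("side0.npz")
for u,v in[(247,373),(272,348)]:print("side bar",ray(d2,u,v,.027))
P=cloud(d);m=(d["image"][...,0]>180)&(d["image"][...,2]<60)&(P[...,1]>.2)&(P[...,1]<.5)
q=P[m];print("orange",q.min(0),q.max(0))
from plant import sensors
s=sensors.sense();print(Rq(s["ee_rot"]).round(3),s["ee_pos"])
cv2.imwrite("pics/sc0.png",cv2.resize(d2["image"][270:400,140:300,::-1],None,fx=4,fy=4,interpolation=cv2.INTER_CUBIC))
E
```

```text
bar [0.47586064 0.31300196 0.027     ] [0.46956093 0.25218357 0.027     ] 0.06114379131242667 [0.47271079 0.28259277 0.027     ]
pan yaw from bar (x axis) -5.91374042484023
[0.57568575 0.3320576  0.05      ]
[0.57273523 0.20719766 0.05      ]
[0.63519209 0.27022155 0.05      ]
[0.51412427 0.26900095 0.05      ]
side bar [0.47423176 0.31507969 0.027     ]
side bar [0.46658483 0.26059964 0.027     ]
orange [ 0.24466647  0.27525586 -0.00365597] [0.39927038 0.43045914 0.05636944]
[[-0.001  0.386 -0.922]
 [ 0.001 -0.922 -0.386]
 [-1.    -0.001  0.   ]] [ 0.24141044 -0.57611721  0.22181619]
```

View pics/sc0.png

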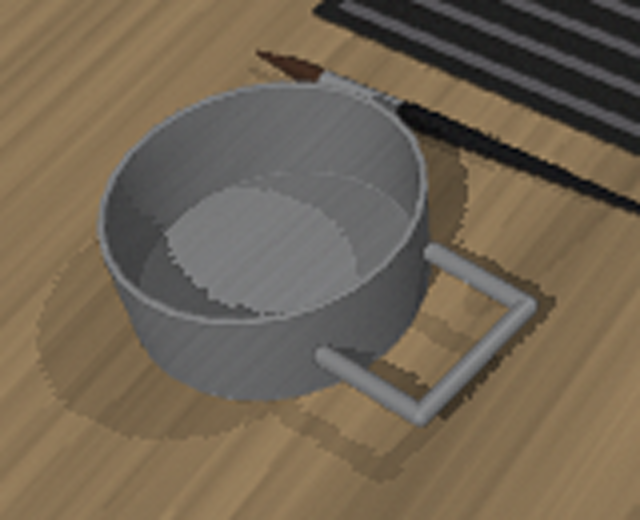

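```bash
cat >> h.py <<'E'
def togo(target,Rt=None,s=None):
    if s is None:
        from plant import sensors; s=sensors.sense()
    Rc=Rq(s["ee_rot"]); sh=Rc.T@(np.array(target)-s["ee_pos"])*100
    rv=R.from_matrix(Rc.T@Rt).as_rotvec() if Rt is not None else None
    print("t",s["t"],"shift cm",sh.round(2),"rot",None if rv is None else rv.round(3))
def tool(yaw,pitch=0):
    # y along heading yaw(deg), x down; pitch>0 : tool points toward heading
    y,p=np.radians([yaw,pitch]); h=np.array([np.cos(y),np.sin(y),0]);z=np.array([0,0,1.])
    x=np.sin(p)*h-np.cos(p)*z; yy=np.cos(p)*h+np.sin(p)*z
    return np.c_[x,yy,np.cross(x,yy)]
E
python3 -c "
from h import *
togo([.5,-.15,.22],tool(-7));togo([.473,.283,.12],tool(-7))"
```

```text
t 0.1 shift cm [  0.22 -29.31 -40.32] rot [-1.052e+00 -1.000e-03  1.000e-03]
t 0.1 shift cm [ 10.27 -70.27 -54.56] rot [-1.052e+00 -1.000e-03  1.000e-03]
```

```bash
python3 -m inch '[[[0,-15,-20],[-0.3,0,0],3],[[0,-29.3,-40.3],[-0.6,0,0],3],[[0,-29.3,-40.3],[-1.05,0,0],3],[[0,-29.3,-40.3],[-1.05,0,0],3],[[0,-29.3,-40.3],[-1.05,0,0],3],[[0,-29.3,-40.3],[-1.05,0,0],3],[[0,-29.3,-40.3],[-1.05,0,0],3],[[5,-50,-48],[-1.05,0,0],3],[[10,-70.3,-54.6],[-1.05,0,0],3],[[10,-70.3,-54.6],[-1.05,0,0],3],[[10,-70.3,-54.6],[-1.05,0,0],3],[[10,-70.3,-54.6],[-1.05,0,0],3]]'
python3 -c "
from h import *
togo([.473,.283,.12],tool(-7))"
```

```text
t: 1.6
ee_pos: [0.4729, 0.1055, 0.1597]
ee_rot: [0.468, 0.53, 0.468, -0.53]
ft_force: [1.7, -0.6, 0.5]
grip_width: 0.0302
t 1.6 shift cm [  3.99  -2.19 -17.61] rot [-0.002 -0.001  0.   ]
```

```bash
python3 -m inch '[[[4,-2.2,-17.6],[0,0,0],3],[[4,-2.2,-17.6],[0,0,0],3],[[4,-2.2,-17.6],[0,0,0],3],[[4,-2.2,-17.6],[0,0,0],3],[[4,-2.2,-17.6],[0,0,0],3]]'
python3 - <<'E'
from h import *
from plant import get_image,sensors
s=sensors.sense();d=get_image("wrist")
togo([.473,.283,.006],tool(-7),s)
cv2.imwrite("pics/w1.png",d["image"][:,:,::-1]);np.savez("w1.npz",**d)
d2=get_image("side");cv2.imwrite("pics/s1.png",d2["image"][:,:,::-1])
# bar in wrist cloud
K=d["intrinsics"];z=d["depth"];v,u=np.mgrid[0:480,0:640]
p=np.stack([(u-K[0,2])/K[0,0]*z,-(v-K[1,2])/K[1,1]*z,-z],-1)
T=d["T_tool_cam"];p=p@T[:3,:3].T+T[:3,3];w=p@Rq(s["ee_rot"]).T+s["ee_pos"]
m=(z>0)&(w[...,2]>.018)&(w[...,2]<.036)&(w[...,0]>.44)&(w[...,0]<.505)&(abs(w[...,1]-.283)<.024)
q=w[m];print(len(q),q.mean(0),np.polyfit(q[:,1],q[:,0],1),np.polyval(np.polyfit(q[:,1],q[:,0],1),.283))
E
```

```text
t: 2.22
ee_pos: [0.4727, 0.2825, 0.1194]
ee_rot: [-0.468, -0.53, -0.468, 0.53]
ft_force: [-0.4, 0.1, 0.3]
grip_width: 0.0299
t 2.225 shift cm [11.34  0.03 -0.06] rot [-0.002  0.     0.001]
922 [0.47377127 0.28360095 0.02781272] [0.12751345 0.43760834] 0.4736946447348845
```

View pics/w1.png

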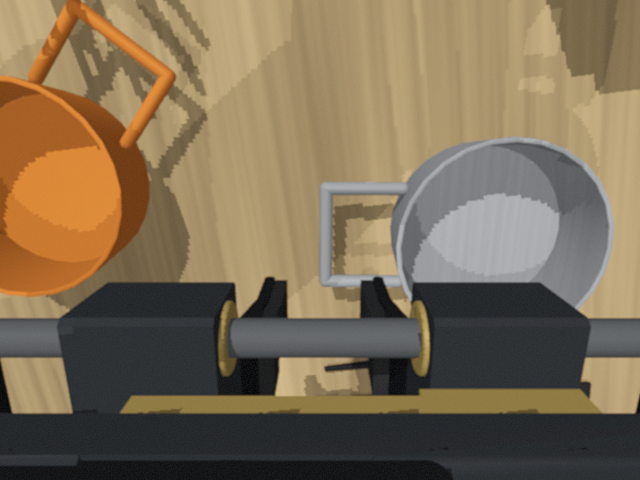

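View pics/s1.png

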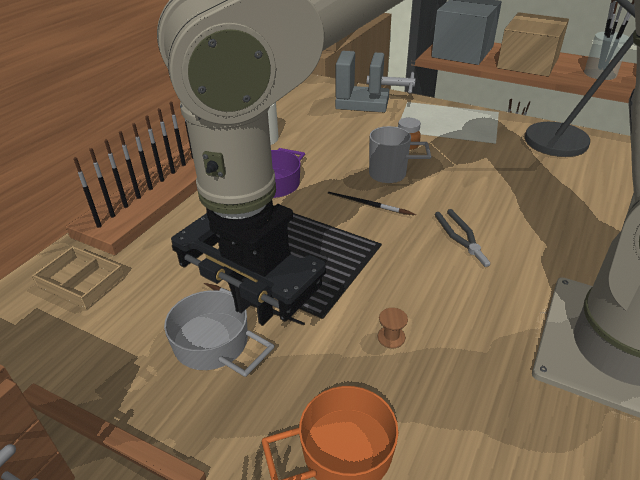

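Wrist view: the bar is vertical at column 326, rows 185–285, midway between the fingers. The depth reading puts it at x=0.4737, which agrees. I'll descend and grip.

```bash
python3 -m inch '[[[5,0.1,0],[0,0,0],3],[[9,0.1,0],[0,0,0],3],[[11.2,0.1,0],[0,0,0],3],[[11.2,0.1,0],[0,0,0],3],[[11.2,0.1,0],[0,0,0],0],[[11.2,0.1,0],[0,0,0],0],[[11.2,0.1,0],[0,0,0],0],[[11.2,0.1,0],[0,0,0],0]]'
```

```text
t: 3.32
ee_pos: [0.4747, 0.2815, 0.0085]
ee_rot: [0.468, 0.531, 0.467, -0.53]
ft_force: [-1.6, 0.9, 4.0]
grip_width: 0.0069
```

```bash
python3 -m inch '[[[-2,0,0],[0,0,0],0],[[-5,0,0],[0,0,0],0],[[-9,0,0],[0,0,0],0],[[-14,0,0],[0,0,0],0],[[-19,0,0],[0,0,0],0],[[-24,0,0],[0,0,0],0],[[-24,0,0],[0,0,0],0],[[-24,0,0],[0,0,0],0]]'
cat > look.py <<'E'
import sys
from h import *
from plant import get_image,sensors
s=sensors.sense();print(s["t"],s["ee_pos"].round(4),s["ft_force"].round(1),s["ft_torque"].round(2),s["qpos"].round(2),s["grip_width"])
ims=[]
for n in sys.argv[2:]:
    d=get_image(n);np.savez(f"{n}_{sys.argv[1]}.npz",**d);cv2.imwrite(f"pics/{n}_{sys.argv[1]}.png",d["image"][:,:,::-1])
E
python3 look.py 2 side
```

```text
t: 4.32
ee_pos: [0.474, 0.2811, 0.2482]
ee_rot: [-0.468, -0.531, -0.467, 0.531]
ft_force: [-1.7, 0.6, -3.7]
grip_width: 0.0066
4.325 [0.474  0.2811 0.2482] [-1.7  0.6 -3.7] [-0.03  0.   -0.02] [ 0.12  0.26 -0.87  1.59  0.2   1.39 -0.89] 0.006555873392434567
```

View pics/side_2.png

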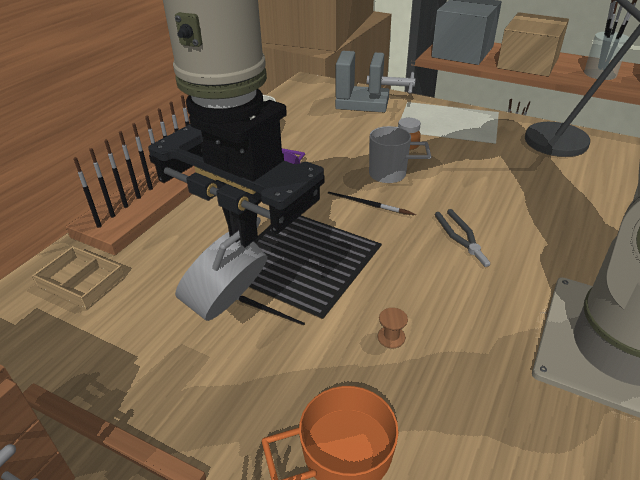

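The side view shows the pan hanging from the bar on edge at about (222,285), with its mouth facing forward, away from the robot. The grip therefore lets it swing. I'll carry it over the near part of the mat.

```bash
python3 -c "
from h import *
togo([.457,.048,.235],tool(-7))"
```

```text
t 4.375 shift cm [ 1.27  1.27 23.32] rot [-0.004  0.001  0.001]
```

```bash
python3 -m inch '[[[0,0.1,1],[0,0,0],0],[[0,0.3,3.5],[0,0,0],0],[[0,0.4,7],[0,0,0],0],[[0,0.6,11],[0,0,0],0],[[0,0.8,15],[0,0,0],0],[[0,1,19],[0,0,0],0],[[0.5,1.2,22],[0,0,0],0],[[1.2,1.3,23.3],[0,0,0],0],[[1.2,1.3,23.3],[0,0,0],0],[[1.2,1.3,23.3],[0,0,0],0],[[1.2,1.3,23.3],[0,0,0],0],[[1.2,1.3,23.3],[0,0,0],0]]'
python3 look.py 3 side top wrist
```

```text
t: 5.88
ee_pos: [0.4574, 0.0488, 0.2359]
ee_rot: [-0.468, -0.53, -0.468, 0.531]
ft_force: [0.2, -0.7, -2.4]
grip_width: 0.0068
5.875 [0.4574 0.0488 0.2359] [ 0.2 -0.7 -2.4] [0.02 0.01 0.04] [ 0.51 -0.01 -0.71  1.82 -0.    1.33 -0.32] 0.006757607812039163
```

View pics/side_3.png

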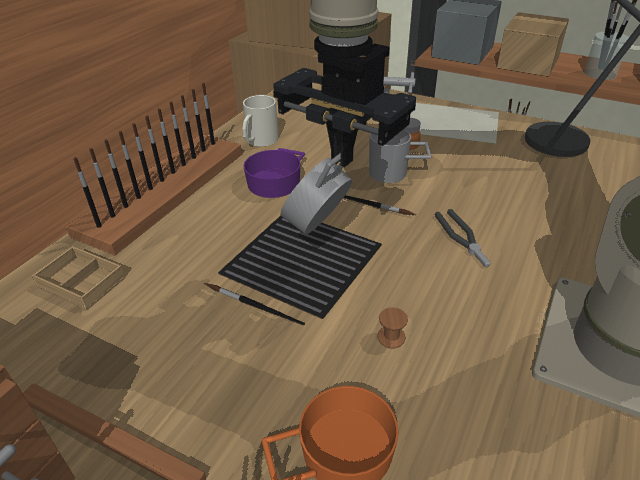

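View pics/wrist_3.png

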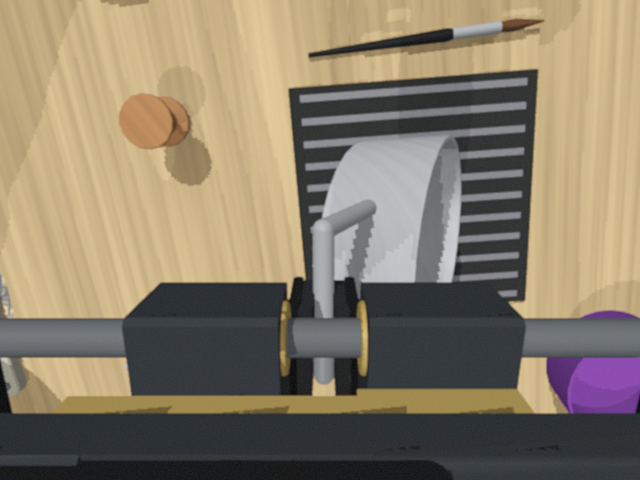

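```bash
python3 - <<'E'
from h import *
d=np.load("side_3.npz");P=cloud(d).reshape(-1,3);im=d["image"].reshape(-1,3).astype(int)
m=(im.max(1)-im.min(1)<25)&(im.max(1)>85)&(abs(P[:,0]-.46)<.09)&(abs(P[:,1]-.048)<.08)&(P[:,2]>.03)&(P[:,2]<.26)
q=P[m];print(len(q),q.min(0),q.max(0))
h=np.array([np.cos(-.122),np.sin(-.122)])
a=(q[:,:2]-[.457,.048])@h
for z in np.arange(.05,.26,.02):
    k=abs(q[:,2]-z)<.01
    if k.sum():print(z.round(2),k.sum(),a[k].min().round(3),np.median(a[k]).round(3),a[k].max().round(3))
E
```

```text
2184 [0.45410622 0.00985995 0.12828839] [0.53723867 0.10947715 0.25225617]
0.13 36 0.026 0.035 0.05
0.15 235 0.016 0.041 0.073
0.17 411 0.006 0.036 0.069
0.19 767 -0.003 0.02 0.059
0.21 579 0.002 0.032 0.05
0.23 66 0.002 0.011 0.041
0.25 90 -0.005 -0.001 0.007
```

The pan isn't fully vertical yet. I'll measure its tilt properly.

```bash
cat > tilt.py <<'E'
import sys
from h import *
from plant import sensors
from scipy.optimize import least_squares
# side cam cloud in plane (a along heading from bar, z from bar); exhaustive fit of pan solid surfaces by angle
def run(tag,bar,yaw=-7):
    d=np.load(f"side_{tag}.npz");P=cloud(d);im=d["image"].astype(int)
    Q=P.reshape(-1,3);I=im.reshape(-1,3)
    y=np.radians(yaw);h=np.array([np.cos(y),np.sin(y)]);n=np.array([-h[1],h[0]])
    a=(Q[:,:2]-bar[:2])@h;b=(Q[:,:2]-bar[:2])@n;z=Q[:,2]-bar[2]
    m=(I.max(1)-I.min(1)<25)&(I.max(1)>50)&(a**2+z**2<.19**2)&(abs(b)<.07)&(z<-.01)&(Q[:,2]>.015)&(a**2+z**2>.05**2)
    a,b,z=a[m],b[m],z[m];best=[]
    for f in np.radians(np.arange(0,200,1)):
        # pan x dir=(cos f,-sin f) in (a,z); pan z dir=(sin f,cos f)
        px=a*np.cos(f)-z*np.sin(f)-.102;pz=a*np.sin(f)+z*np.cos(f)+.025
        r=np.hypot(px,b);wall=np.abs(r-(.058+.004*np.clip(pz,0,.05)/.05))
        wall=np.where((pz>-.004)&(pz<.054),wall,.02);base=np.where(r<.062,np.minimum(abs(pz),abs(pz-.003)),.02)
        best.append((np.minimum(np.minimum(wall,base),.01).mean(),np.degrees(f)))
    best.sort();print("n",m.sum(),"fit mm,deg",[(round(x*1000,2),round(g)) for x,g in best[:4]],"minz",(z.min()+bar[2]).round(3))
t=sys.argv[1];s=sensors.sense()
run(t,s["ee_pos"]-Rq(s["ee_rot"])[:,0]*.0175,float(sys.argv[2]))
E
python3 tilt.py 3 -7
```

```text
n 2684 fit mm,deg [(np.float64(2.45), 65), (np.float64(2.49), 66), (np.float64(2.61), 67), (np.float64(2.82), 64)] minz 0.096
```

```bash
cat >> h.py <<'E'
def tcp(bar,yaw,pitch,off=.0175):
    T=tool(yaw,pitch);return np.array(bar)+off*T[:,0],T
def plan(phi,pitch,yaw=-7,C=(.4815,.0446,.004)):
    f=np.radians(phi);y=np.radians(yaw);h=np.array([np.cos(y),np.sin(y),0])
    a=.164*np.cos(f)+.025*np.sin(f);z=-.164*np.sin(f)+.025*np.cos(f)
    return tcp(np.array(C)-a*h-[0,0,z],yaw,pitch)
E
python3 -c "
from h import *
a,T=tcp([.457,.048,.235],-7,-25);print(a);togo(a,T)
a,T=tcp([.457,.048,.175],-7,-25);print(a);togo(a,T)"
```

```text
[0.44965931 0.04890132 0.21913961]
t 6.025 shift cm [ 1.66 -0.77  0.04] rot [-0.004  0.    -0.436]
[0.44965931 0.04890132 0.15913961]
t 6.025 shift cm [ 7.66 -0.77  0.04] rot [-0.004  0.    -0.436]
```

```bash
python3 -m inch '[[[0.4,-0.2,0],[0,0,-0.11],0],[[0.8,-0.4,0],[0,0,-0.22],0],[[1.2,-0.6,0],[0,0,-0.33],0],[[1.7,-0.8,0],[0,0,-0.436],0],[[1.7,-0.8,0],[0,0,-0.436],0],[[1.7,-0.8,0],[0,0,-0.436],0],[[1.7,-0.8,0],[0,0,-0.436],0]]'
python3 look.py 4 side; python3 tilt.py 4 -7
```

```text
t: 6.9
ee_pos: [0.4494, 0.0495, 0.2197]
ee_rot: [-0.343, -0.417, -0.57, 0.619]
ft_force: [-0.1, -0.3, -3.1]
grip_width: 0.0068
6.9 [0.4494 0.0495 0.2197] [-0.1 -0.3 -3.1] [-0.12 -0.84  0.  ] [ 0.43  0.37 -0.7   1.56  0.07  1.7  -0.42] 0.006816459446209258
n 3467 fit mm,deg [(np.float64(2.04), 87), (np.float64(2.13), 88), (np.float64(2.13), 86), (np.float64(2.5), 89)] minz 0.068
```

View pics/side_4.png

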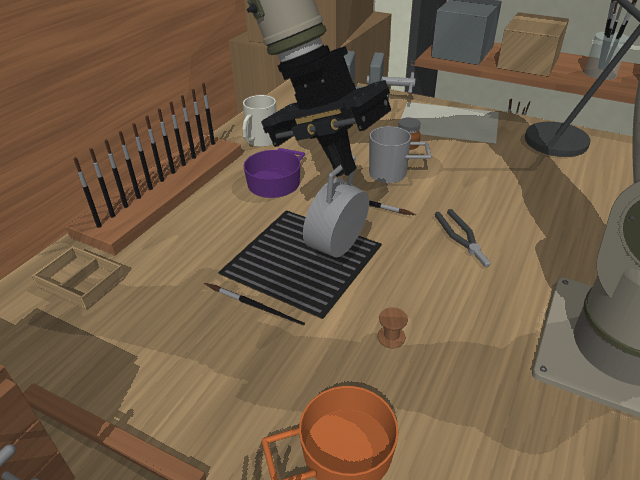

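Side view: the pan is upright on edge at (336,218) above the mat's near part. The fit gives about 87°. I'll lower it until the rim touches.

```bash
python3 -c "
from h import *
for z in(.18,.167):
  a,T=tcp([.457,.048,z],-7,-25);togo(a,T)"
```

```text
t 6.95 shift cm [5.03 2.36 0.04] rot [-0.004 -0.    -0.003]
t 6.95 shift cm [6.2  2.91 0.04] rot [-0.004 -0.    -0.003]
```

```bash
python3 -m inch '[[[1.2,0.5,0],[0,0,0],0],[[3,1.4,0],[0,0,0],0],[[4.5,2.1,0],[0,0,0],0],[[5.3,2.5,0],[0,0,0],0],[[5.8,2.7,0],[0,0,0],0],[[6.2,2.9,0],[0,0,0],0],[[6.2,2.9,0],[0,0,0],0],[[6.2,2.9,0],[0,0,0],0]]'
python3 look.py 5 side; python3 tilt.py 5 -7
python3 -c "
from h import *
for p in (90,95,100,105,110,115,120,125,130,140,150,160,170,180):
  a,T=plan(p,-25);togo(a,T)"
```

```text
t: 7.95
ee_pos: [0.4509, 0.0498, 0.1536]
ee_rot: [-0.344, -0.418, -0.57, 0.618]
ft_force: [1.6, -0.4, 15.6]
grip_width: 0.0068
7.95 [0.4509 0.0498 0.1536] [ 1.6 -0.4 15.6] [-0.08  0.8   0.03] [ 0.41  0.43 -0.69  1.63  0.1   1.57 -0.43] 0.0068276130214145955
n 3007 fit mm,deg [(np.float64(1.93), 87), (np.float64(1.98), 88), (np.float64(2.13), 89), (np.float64(2.54), 86)] minz 0.015
t 8.0 shift cm [ 0.19 -0.07  0.14] rot [-0.004 -0.001 -0.006]
t 8.0 shift cm [-0.55  1.17  0.14] rot [-0.004 -0.001 -0.006]
t 8.0 shift cm [-1.18  2.48  0.13] rot [-0.004 -0.001 -0.006]
t 8.0 shift cm [-1.7   3.83  0.13] rot [-0.004 -0.001 -0.006]
t 8.0 shift cm [-2.09  5.22  0.12] rot [-0.004 -0.001 -0.006]
t 8.0 shift cm [-2.36  6.64  0.12] rot [-0.004 -0.001 -0.006]
t 8.0 shift cm [-2.51  8.08  0.11] rot [-0.004 -0.001 -0.006]
t 8.0 shift cm [-2.53  9.53  0.11] rot [-0.004 -0.001 -0.006]
t 8.0 shift cm [-2.43 10.97  0.1 ] rot [-0.004 -0.001 -0.006]
t 8.0 shift cm [-1.84 13.8   0.09] rot [-0.004 -0.001 -0.006]
t 8.0 shift cm [-0.77 16.49  0.08] rot [-0.004 -0.001 -0.006]
t 8.0 shift cm [ 0.74 18.95  0.08] rot [-0.004 -0.001 -0.006]
t 8.0 shift cm [ 2.67 21.11  0.07] rot [-0.004 -0.001 -0.006]
t 8.0 shift cm [ 4.93 22.91  0.07] rot [-0.004 -0.001 -0.006]
```

View pics/side_5.png

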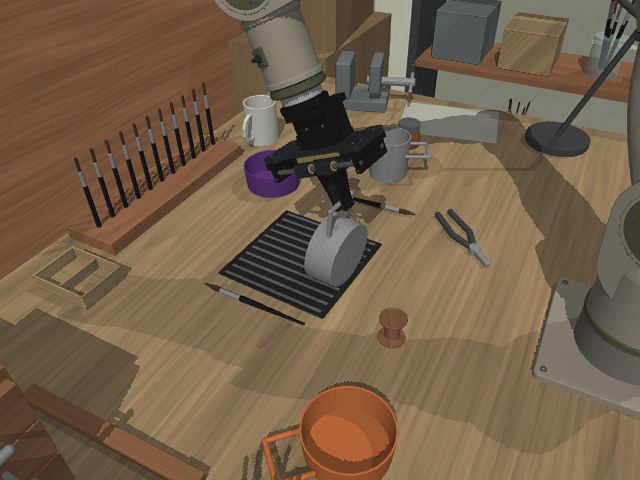

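Contact is made, at 15 N up. I'll roll it over along the arc about the rim edge.

```bash
python3 -m inch '[[[-0.6,1.2,0.1],[0,0,0],0],[[-1.2,2.5,0.1],[0,0,0],0],[[-1.7,3.8,0.1],[0,0,0],0],[[-2.1,5.2,0.1],[0,0,0],0],[[-2.4,6.6,0.1],[0,0,0],0],[[-2.5,8.1,0.1],[0,0,0],0],[[-2.5,8.1,0.1],[0,0,0],0]]'
python3 look.py 6 side; python3 tilt.py 6 -7
python3 -c "
from h import *
for p in (120,125,130,135,140,145,150,155,160,165,170,175,180):
  a,T=plan(p,-25);togo(a,T)"
```

```text
t: 8.88
ee_pos: [0.538, 0.0384, 0.1461]
ee_rot: [-0.345, -0.421, -0.568, 0.617]
ft_force: [7.7, -1.2, 22.8]
grip_width: 0.0066
8.875 [0.538  0.0384 0.1461] [ 7.7 -1.2 22.8] [-0.12 -0.09  0.05] [ 0.34  0.61 -0.64  1.39  0.19  1.64 -0.43] 0.006579184053039584
n 3811 fit mm,deg [(np.float64(1.42), 118), (np.float64(1.44), 117), (np.float64(1.83), 116), (np.float64(1.85), 119)] minz 0.016
t 8.925 shift cm [ 0.48 -0.18  0.09] rot [-0.004 -0.003 -0.014]
t 8.925 shift cm [0.47 1.27 0.08] rot [-0.004 -0.003 -0.014]
t 8.925 shift cm [0.59 2.71 0.08] rot [-0.004 -0.003 -0.014]
t 8.925 shift cm [0.83 4.14 0.07] rot [-0.004 -0.003 -0.014]
t 8.925 shift cm [1.19 5.54 0.07] rot [-0.004 -0.003 -0.014]
t 8.925 shift cm [1.68 6.9  0.07] rot [-0.004 -0.003 -0.014]
t 8.925 shift cm [2.28 8.22 0.06] rot [-0.004 -0.003 -0.014]
t 8.925 shift cm [3.   9.48 0.06] rot [-0.004 -0.003 -0.014]
t 8.925 shift cm [ 3.82 10.67  0.06] rot [-0.004 -0.003 -0.014]
t 8.925 shift cm [ 4.74 11.78  0.06] rot [-0.004 -0.003 -0.014]
t 8.925 shift cm [ 5.76 12.81  0.06] rot [-0.004 -0.003 -0.014]
t 8.925 shift cm [ 6.86 13.75  0.06] rot [-0.004 -0.003 -0.014]
t 8.925 shift cm [ 8.04 14.59  0.06] rot [-0.004 -0.003 -0.014]
```

View pics/side_6.png

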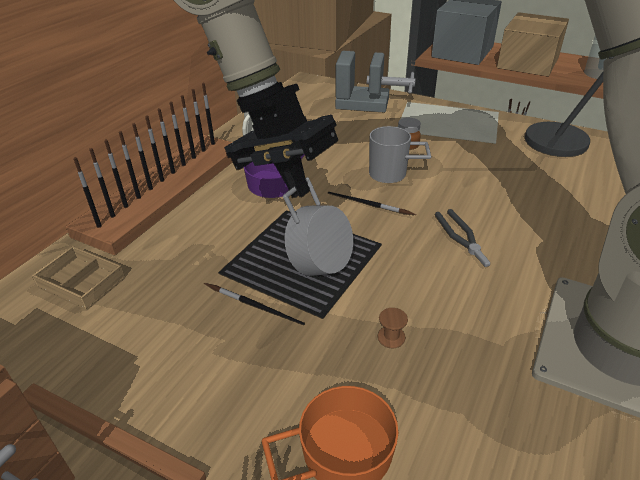

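The pan is at 118° and pivoting on its rim without sliding. I'll continue with a little less preload.

```bash
python3 -m inch '[[[0.1,1.2,0.1],[0,0,0],0],[[0.3,2.7,0.1],[0,0,0],0],[[0.5,4.1,0.1],[0,0,0],0],[[0.9,5.5,0.1],[0,0,0],0],[[1.4,6.9,0.1],[0,0,0],0],[[2,8.2,0.1],[0,0,0],0],[[2,8.2,0.1],[0,0,0],0]]'
python3 look.py 7 side; python3 tilt.py 7 -7
python3 -c "
from h import *
for p in (150,155,160,165,170,175,180):
  a,T=plan(p,-25);togo(a,T)"
```

```text
t: 9.8
ee_pos: [0.6042, 0.029, 0.0935]
ee_rot: [-0.345, -0.421, -0.568, 0.617]
ft_force: [2.4, -0.7, 2.1]
grip_width: 0.007
9.8 [0.6042 0.029  0.0935] [ 2.4 -0.7  2.1] [-0.15 -0.83  0.  ] [ 0.28  0.79 -0.59  1.22  0.25  1.64 -0.41] 0.007012360308336212
n 3757 fit mm,deg [(np.float64(1.74), 149), (np.float64(1.89), 148), (np.float64(1.96), 150), (np.float64(2.62), 147)] minz 0.015
t 9.85 shift cm [ 0.26 -0.02 -0.03] rot [-0.004 -0.004 -0.014]
t 9.85 shift cm [ 0.97  1.24 -0.03] rot [-0.004 -0.004 -0.014]
t 9.85 shift cm [ 1.79  2.43 -0.04] rot [-0.004 -0.004 -0.014]
t 9.85 shift cm [ 2.72  3.54 -0.04] rot [-0.004 -0.004 -0.014]
t 9.85 shift cm [ 3.73  4.57 -0.04] rot [-0.004 -0.004 -0.014]
t 9.85 shift cm [ 4.83  5.51 -0.04] rot [-0.004 -0.004 -0.014]
t 9.85 shift cm [ 6.01  6.35 -0.04] rot [-0.004 -0.004 -0.014]
```

View pics/side_7.png

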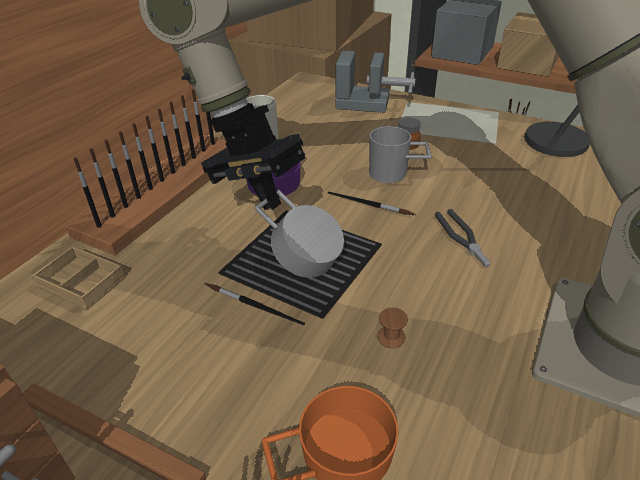

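```bash
python3 -m inch '[[[0.7,1.2,0],[0,0,0],0],[[1.5,2.4,0],[0,0,0],0],[[2.5,3.5,0],[0,0,0],0],[[3.5,4.6,0],[0,0,0],0],[[4.5,5.4,0],[0,0,0],0],[[5.3,5.9,0],[0,0,0],0],[[6,6.3,0],[0,0,0],0],[[6,6.3,0],[0,0,0],0]]'
python3 look.py 8 side; python3 tilt.py 8 -7
python3 -c "
from h import *
for p in (175,180):
  a,T=plan(p,-25);togo(a,T)"
```

```text
t: 10.85
ee_pos: [0.6361, 0.0252, 0.0132]
ee_rot: [-0.345, -0.421, -0.569, 0.617]
ft_force: [-0.2, -0.3, -0.5]
grip_width: 0.0071
10.85 [0.6361 0.0252 0.0132] [-0.2 -0.3 -0.5] [-0.03 -0.41  0.06] [ 0.24  0.93 -0.56  1.15  0.3   1.58 -0.4 ] 0.007106616640546544
n 136 fit mm,deg [(np.float64(3.0), 183), (np.float64(3.01), 184), (np.float64(3.01), 182), (np.float64(3.04), 185)] minz 0.015
t 10.9 shift cm [-1.18 -0.75 -0.03] rot [-0.004 -0.004 -0.013]
t 10.9 shift cm [-0.    0.08 -0.03] rot [-0.004 -0.004 -0.013]
```

View pics/side_8.png

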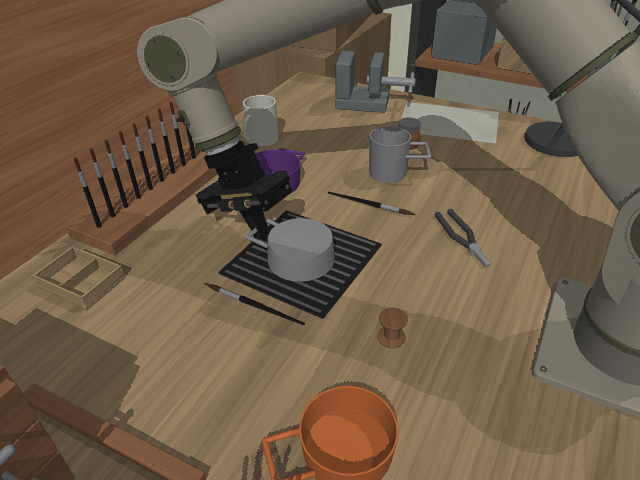

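The pan lies inverted at (301,248) on the mat. I'll check how flat it is before letting go.

```bash
cat > flat.py <<'E'
import sys
from h import *
d=np.load(sys.argv[1]);P=cloud(d).reshape(-1,3);I=d["image"].reshape(-1,3).astype(int)
m=(I.max(1)-I.min(1)<25)&(I.max(1)>60)&(np.hypot(P[:,0]-.543,P[:,1]-.037)<.09)&(P[:,2]>.042)&(P[:,2]<.07)
q=P[m];c=q.mean(0)
A=np.c_[q[:,:2]-c[:2],np.ones(len(q))]
for _ in range(4):
    s=np.linalg.lstsq(A,q[:,2],rcond=None)[0];k=abs(q[:,2]-A@s)<.004;A=A[k];q=q[k]
print(len(q),"centre",cv2.minEnclosingCircle((q[:,:2]*1000).astype(np.float32)),"tilt deg",np.degrees(np.arctan(s[:2])).round(2),"z",s[2].round(4))
E
python3 flat.py side_8.npz
```

```text
2178 centre ((541.283447265625, 41.60185623168945), 60.62471008300781) tilt deg [ 0.28 -0.29] z 0.0531
```

It's flat: tilt 0.3°, base at 53 mm (54 expected), centred on the mat. I'll release with a small opening and back out along the tool axis.

```bash
python3 -m inch '[[[0,0,0],[0,0,0],1.8],[[0,0,0],[0,0,0],1.8],[[0,0,0],[0,0,0],1.8],[[-1,0,0],[0,0,0],1.8],[[-3,0,0],[0,0,0],1.8],[[-6,0,0],[0,0,0],1.8],[[-10,0,0],[0,0,0],1.8],[[-15,0,0],[0,0,0],1.8],[[-18,0,0],[0,0,0],1.8],[[-18,0,0],[0,0,0],1.8]]'
python3 look.py 9 side top; python3 flat.py side_9.npz;python3 flat.py top_9.npz
```

```text
t: 12.15
ee_pos: [0.7109, 0.016, 0.1802]
ee_rot: [-0.346, -0.423, -0.568, 0.616]
ft_force: [-0.3, 0.0, -1.0]
grip_width: 0.0178
12.15 [0.7109 0.016  0.1802] [-0.3  0.  -1. ] [-0.02 -0.57  0.01] [ 0.13  0.98 -0.53  0.65  0.3   1.98 -0.34] 0.0178440962825032
2169 centre ((542.5587768554688, 41.24272155761719), 60.29951477050781) tilt deg [ 0.2  -0.14] z 0.053
2221 centre ((544.2578735351562, 41.358299255371094), 58.42245864868164) tilt deg [0.2 0.1] z 0.0543
```

View pics/side_9.png

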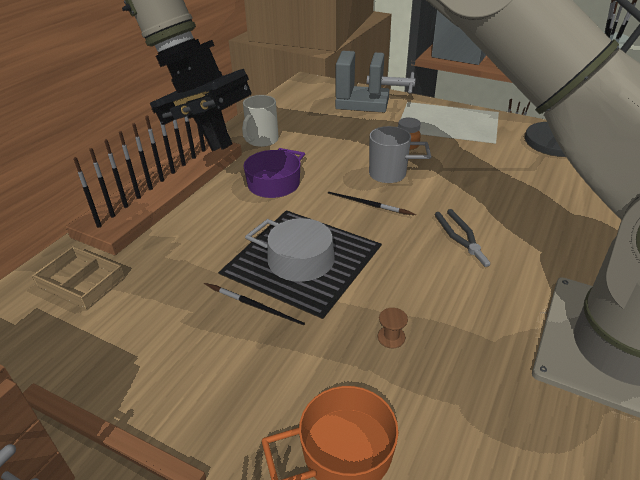

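View pics/top_9.png

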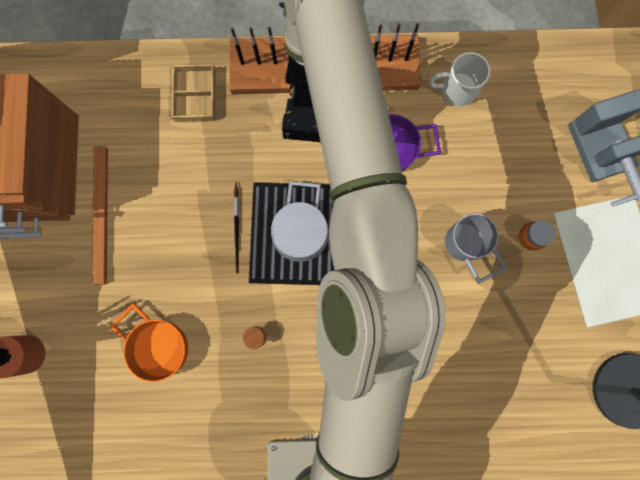

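```bash
python3 -c "
from plant import robot;print(robot.job_done())"
```

```text
the job is handed in; nothing more can be done
None
```

The pan is upside down on the draining mat, released and lying flat. I handed the job in at about 12.3 s of the allowed 53 s.

I gripped the pan by its handle bar and let it swing onto its edge; it stopped about 25° short, so I tilted the tool to bring it upright. I then stood the rim on the mat and rolled it over on that edge without dropping it. The highest wrist force I saw was about 25 N.

- **Flatness:** After release, the pan's base was level to about 0.2° in both cameras. It was 53 mm up by the side camera and 54 mm by the top camera (54 mm expected).
- **Position:** The pan's centre is at about (0.543, 0.041) m and the mat's is at (0.543, 0.037) m, so the whole rim is well inside the mat. The handle points away from the robot.
- **Other objects:** By eye in the last pictures, the pot and the look-alikes stand where they were. I did not re-measure them.
- **Gripper:** It was clear of the pan, and the final force reading was about 1 N. I judged that it was also clear of the brush rack from the pictures and a rough distance estimate only.

No check failed. The two cameras differed by about 2 mm, within their calibration.

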